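# Fit the spindle knob of a bottle labeller

## Robot

A 6-joint arm with a two-finger parallel gripper is mounted at the origin on the work surface. World frame = base frame: x ahead of the robot, y to its left, z up, the work surface at z = 0. Lengths are in m, angles in degrees, forces in N, time in s.
With the tool pointing down it reaches from about 0.35 to 0.975 m from the base axis. Payload 4.9 kg.
Tool frame: the origin (TCP) lies between the finger pads; the fingertips stand 25 mm ahead of it and the grasp point (between the pads) lies 6 mm ahead of it; z points along the fingers, y is the direction in which the jaws open and shut (so a half turn about z gives the same grasp; the last joint's range is limited). The gripper opens to 85 mm and grips with 20 to 120 N. Pads are 22 mm wide; open, the fingers measure 114 mm over their backs; the gripper's body (76 mm by 85 mm) begins 54 mm behind the grasp point. The pads swing forward as they close: fully open they stand 13 mm farther back than shut.
Start: joints at [-73.167, 3.019, 92.412, -0, 84.569, -6.818], TCP at [0.251, -0.572, 0.256] pointing down, gripper open.
Joint ranges: [-172.51, 172.51], [-57.92, 126.97], [3.15, 148.05], [-58.71, 238.71], [5.1, 150.11], [-179.66, 179.66]. Speed limits (degrees/s): [147.25, 147.25, 180, 180, 180, 180].

## Interface

Orientations are given as a 3x3 rotation matrix whose columns are the frame's x, y, z axes.
In Python, from workcell import get_state, camera, get_calibration, sign_off, boxes_of, silhouettes gives the robot as it stands.
- The arm moves only by the shell command python3 -m handwheel 'ROWS'. ROWS is text: rows parted by semicolons, each of 7 numbers parted by spaces: the turn, a rotation vector about the tool's x, y, z in units of 5 degrees (1.0 is 5 degrees), then the shift along the tool's x, y, z in units of 40 mm (1.0 is 40 mm), then the finger opening in mm, from 0 to 85.4. In form: ax ay az tx ty tz hand; .... A call has 1 to 10 rows; each row is the pose to reach, as a shift and turn from the pose commanded when the call began, along the tool's axes at that moment; what a row does not reach only later rows make up. A row lasts 1/12 s, in which the tool goes at most 41.7 mm and 7.16 degrees, less where a joint would pass 70% of its speed; a pose out of reach is approached as far as the arm can. A call with a gripper value outside its range is refused whole. The fingers move at their own pace and stop on an object; the grip force is fixed at half the most. Time passes only in rows, so rows that repeat a pose let the fingers close. It gives the time, the measured TCP pose, the force and the opening at its end, in the units of the state.
- get_state(): the state, without advancing time (a new reading comes with each control period).
- camera(name): name is "scene" or "top" or "wrist"; returns (picture, depth): 400x640x3 uint8, red, green, blue; 400x640 float32, m along the optical axis (not along the pixel's ray), 0 where there is no reading.
- get_calibration(name): a dict with "fx", "fy", "cx", "cy" (pixels), "pose" (4x4, takes a point from camera to world coordinates); the wrist camera has in their place "tool_from_camera" (4x4, takes a point from camera to tool coordinates, whose origin is the TCP and whose axes are the flange's). Camera axes: x right, y down, z forward; pixel columns grow to the right and rows downward; lengths in m; the calibration is good to about 2 mm. The wrist camera is an equidistant fisheye: a pixel r from the principal point sees the ray r / f radians off the axis. A picture is of the moment at which its call begins: read the wrist's pose just before it. get_calibration takes no time and is no camera call.
- sign_off(): hands the job in, once; it reports no verdict.
Trained networks look in the newest picture that a camera, given by its name, has taken for a name from the list of things; names that differ only in an ending like _2 or _b are one class to them, and where a whole thing is asked for, a point or a joint stands for the part that bears it (a point fixed in the world has none). Each returns a list of dicts, best first, with "score" (0 to 1); they miss things now and then, are a little off and sometimes report something else, mostly with a low value. They report only what shows in the picture. A call takes as long as a camera call. They do not tell look-alikes from the thing itself.
- boxes_of(camera, label): "centre" ([column, row] in pixels, amid what is visible of it).
- silhouettes(camera, label): "pixels" (400x640 bool, what is visible of it) and "centre" ([column, row] in pixels, amid what is visible of it).
The state is a dict: "time": time; "joints": joint angles; "qvel": joint speeds; "tau": joint torques, N m; "eef_pos": TCP position; "ee_rot": TCP orientation; "force": force on the tool from outside, world axes, zero at the start; "ft_torque": the same for the moment, N m; "opening": opening from 0.0 (shut) to 1.0 (fully open).
Only numpy, scipy, OpenCV 4.12 (cv2) and the standard library are available. Lean on these libraries where they do the work, as an engineer would, in place of code of your own. Each camera call takes 0.05 s, during which the arm holds its last target.

## Task

Turn the labeller's round index plate counter-clockwise by its upright handle, about a quarter turn, until it clicks into its detent and the D-shaped spindle stands clear of the label head. Then take the grey knob with the pointer, turn it so that its pointer is on the side of the spindle's flat, push it onto the spindle and press it fully home against the spring collar. Finish while still holding the knob pressed fully down (a colleague will then tighten its screw), with the plate in its detent and the other loose things on the bench left where they are.

Things in the scene. Friction and masses are not known exactly. Their poses are not given: they have to be found in the camera images.
- index_plate (a joint): angle of the index plate about its upright axis, rad, counter-clockwise from above positive. Starts within 0.2 of 0 with the spindle under the label head. Detent (sprung ball between two rim teeth) at 1.571: draws the plate in from 0.04 either side and holds it; entering takes about 6 N at the handle, else it turns with about 1 N. Stops at -0.35 and 1.95
- plate_center (a point): point on the index plate's axis on its level top face, 45 mm above the bench. The plate is an aluminium disc, 240 mm diameter, 12 mm thick. Axes turn with the plate: the handle is 85 mm along +y, the spindle 80 mm along -y
- labeller: fixed cream base plate (300 x 560 mm, 10 mm thick), origin on the bench under the index plate's axis. The label head is on its -y side: a black nose 80 mm wide, at y -60 to -170 mm, 110 to 160 mm above the bench (thin roller parts to 195 mm), then a housing 200 mm wide, at y -170 to -390 mm, 210 mm tall. With the plate in its detent the spindle is at +x, the handle at -x
- handle_top (a point): centre of the top of the plate's upright handle: a plain black round post, 22 mm diameter, 45 mm tall above the plate (top 90 mm above the bench), 85 mm from the plate's axis, opposite the spindle
- spindle_tip (a point): centre (on the round part's axis) of the top of the upright steel D-shaped spindle: 20 mm diameter, one flat 4 mm from the axis, 26 mm tall above the plate (tip 71 mm above the bench), its last 3 mm chamfered by 2 mm. Its x axis points horizontally out of the flat, z is up. It carries the plate's motion and turns by itself only stiffly (0.2 N m)
- collar (a joint): how far the brass spring collar (34 mm diameter, around the spindle's foot, its top 14 mm above the plate when free) is pressed down, m: 0 free, 0.008 at its stop; takes 4 N to start and 8 N to reach the stop, and lifts the knob again when let go
- knob: grey knob standing on the bench, 0.1 to 0.21 kg, origin on its axis at its underside, z up. Round skirt 50 mm diameter, 26 mm tall; on it a bar grip 14 mm wide (y), 44 mm long (x), from 26 to 60 mm above the underside. D-shaped bore from below: 22 mm diameter, 22 mm deep, flat 5 mm from the axis on the +x side. Fully home its underside is 6 mm above the plate, 20 mm below the spindle tip
- knob_pointer (a point): outer end of the knob's small pointer on the skirt's rim, on the same side as the bore's flat: 36 mm from the knob's axis along its +x, 26 mm above its underside
- plain_wheel: plain round grey handwheel without bar or pointer (48 mm diameter, 34 mm tall, origin at the centre of its underside), not used; leave alone
- tape_core: cardboard tube ring, 82 mm diameter, 50 mm tall, origin at the centre of its underside; leave alone
- driver: screwdriver about 200 mm long lying along its x axis; leave alone
- jar: amber jar, 68 mm diameter, 110 mm tall, origin at the centre of its underside; leave alone
- bottle: upright blue bottle, 62 mm diameter, 210 mm tall, origin at the centre of its underside; leave alone
- label_roll: paper roll, 120 mm diameter, 70 mm tall, origin at the centre of its underside; leave alone
There are look-alikes about, which are no part of the job. Leave any green or red look-alike of the knob alone.

How it is judged (in metres and radians):
On the way:
1. the index plate is in its detent, before the knob is on the spindle (value of joint index_plate between 1.52 and 1.62 rad and velocity of joint index_plate between -0.1 and 0.1 rad/s and distance between knob and spindle_tip above 0.05 m), for 0.2 s.
At the end, for the whole second after the job is handed in: Plate within 0.05 rad of its detent; knob upright (0.1 rad) and centred (3 mm) on the spindle, pointer end at least 31 mm out along the flat's direction, underside at least 17.5 mm below the spindle tip, collar pressed in over 6.5 mm, fingers still on the knob with over 2 N (value of joint index_plate between 1.52 and 1.62 rad and value of joint collar above 0.0065 m and horizontal distance between knob and spindle_tip below 0.003 m and z of knob in the frame of spindle_tip below -0.0175 m and x of knob_pointer in the frame of spindle_tip above 0.031 m and angle between knob's own z axis and vertical below 0.1 rad and contact force between the fingers and knob above 2 N); the arm keeps its last pose, push and grip.
It fails at once if a bystander was moved by more than 30 mm (distance of any of plain_wheel, tape_core, driver, jar, bottle, label_roll from where it was at the start of the episode above 0.03 m).
It also fails if it takes over 59 s, if anything falls off the work surface, if the arm or the gripper's body presses on something with over 40 N, if the wrist force passes 120 N, or if a joint passes its speed limit or range.

## Working session

There is one attempt and no reset: what is moved stays moved. The work goes in short steps, Python scripts to look and compute and a shell command to move; the robot and the scene stay as the last step left them, time stands still between calls to the robot, and variables do not carry over. Pictures are saved under pics/ and viewed, and the job is handed in when it is done.

```bash
ls; mkdir -p pics; python3 - <<'E'
from workcell import *
import cv2,numpy as np
s=get_state();print(s)
for n in("scene","top"):
    p,d=camera(n);cv2.imwrite(f"pics/{n}0.png",p[:,:,::-1]);np.save(f"pics/{n}0.npy",d)
    print(n,get_calibration(n))
print(get_calibration("wrist"))
for l in["knob","index_plate","knob_pointer","handle_top","spindle_tip","plain_wheel","labeller"]:
    print(l,[(b["score"],b["centre"]) for b in boxes_of("top",l)])
E
```

```text
pics
{'time': 0.0, 'joints': array([-7.31647549e+01,  3.05753908e+00,  9.24952314e+01, -1.89855520e-03,
        8.45693207e+01, -6.81602064e+00]), 'qvel': array([-0.06177479, -0.01884817,  0.01963939, -0.14448853, -0.00585875,
        0.01433468]), 'tau': array([-1.05386684e-03, -3.93682015e+01, -3.70175743e+01, -2.13265030e-04,
        7.13513742e-03, -1.20987960e-05]), 'eef_pos': array([ 0.25057064, -0.57192044,  0.25502722]), 'ee_rot': array([[ 9.16002947e-01,  4.01171011e-01, -6.48723786e-04],
       [ 4.01171475e-01, -9.16000724e-01,  2.03001134e-03],
       [ 2.20150243e-04, -2.11974585e-03, -9.99997729e-01]]), 'force': array([0.85156781, 0.10917598, 0.06553417]), 'ft_torque': array([ 0.05188303,  0.00968419, -0.09153526]), 'opening': 1.0028381607813872}
scene {'fx': 384.71808264752553, 'fy': 384.71808264752553, 'cx': 327.5766651710946, 'cy': 196.19403265192838, 'pose': array([[-9.85886968e-02,  8.36524808e-01, -5.38986562e-01,
         1.09752488e+00],
       [ 9.95128267e-01,  8.28517687e-02, -5.34351709e-02,
         2.34556047e-01],
       [-4.38561521e-05, -5.41628867e-01,
[... 624 characters left out ...]
1.35754094e-03, -9.44510414e-01, -3.28478668e-01,
         8.40495453e-02],
       [ 9.99999078e-01,  1.26887962e-03,  4.84261796e-04,
         1.96176325e-03],
       [-4.05904220e-05, -3.28479022e-01,  9.44511265e-01,
        -1.17195097e-01],
       [ 0.00000000e+00,  0.00000000e+00,  0.00000000e+00,
         1.00000000e+00]])}
knob [(0.73, [249.3, 273.4]), (0.67, [316.9, 198.8]), (0.59, [243.1, 217.5]), (0.53, [278.8, 190.5])]
index_plate [(0.77, [410.2, 175.8]), (0.2, [300.8, 253.8])]
knob_pointer [(0.68, [248.3, 215.9]), (0.55, [319.2, 196.5])]
handle_top [(0.64, [410.2, 174.5])]
spindle_tip [(0.19, [442.8, 171.0])]
plain_wheel [(0.53, [205.4, 196.7])]
labeller [(0.68, [485.5, 182.5])]
```

View pics/top0.png

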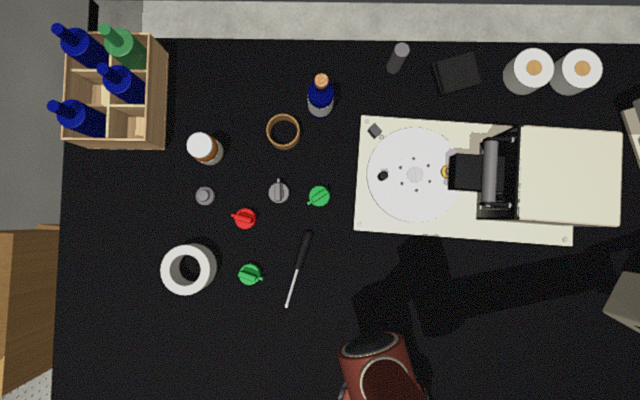

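View pics/scene0.png

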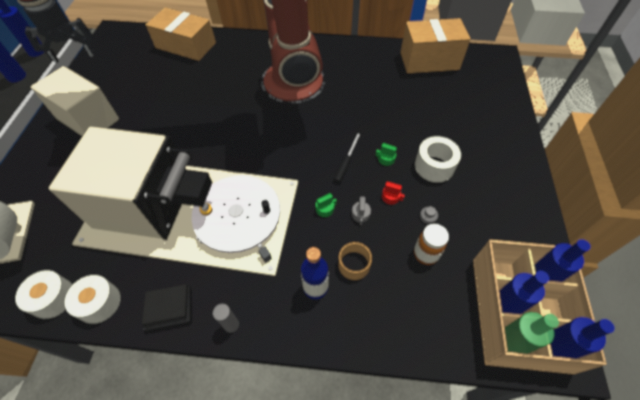

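The top view shows the grey knob at (279,191) with its pointer towards the top of the picture. The plate disc is at about (413,174), with the handle at (383,176) and the spindle hidden at about (446,172). The green look-alike is at (319,196) and the red one at (245,218).

```bash
cat > h.py <<'E'
from workcell import *
import cv2,numpy as np
from scipy.spatial.transform import Rotation as R
def ray(n,u,v):
    c=get_calibration(n);T=c["pose"]
    d=T[:3,:3]@np.array([(u-c["cx"])/c["fx"],(v-c["cy"])/c["fy"],1]);return T[:3,3],d
def at_z(n,u,v,z):
    o,d=ray(n,u,v);return o+d*(z-o[2])/d[2]
def cloud(n,D):
    c=get_calibration(n);T=c["pose"];v,u=np.mgrid[:400,:640]
    P=np.stack([(u-c["cx"])/c["fx"]*D,(v-c["cy"])/c["fy"]*D,D],-1)
    return P@T[:3,:3].T+T[:3,3]
def proj(n,p):
    c=get_calibration(n);T=c["pose"];q=T[:3,:3].T@(np.array(p)-T[:3,3]);return c["fx"]*q[0]/q[2]+c["cx"],c["fy"]*q[1]/q[2]+c["cy"]
def wproj(p,s):
    c=get_calibration("wrist");M=c["tool_from_camera"]
    t=s["ee_rot"].T@(np.array(p)-s["eef_pos"]);q=M[:3,:3].T@(t-M[:3,3])
    th=np.arctan2(np.hypot(q[0],q[1]),q[2]);r=c["fx"]*th;ph=np.arctan2(q[1],q[0])
    return c["cx"]+r*np.cos(ph),c["cy"]+r*np.sin(ph)
def wray(u,v,s):
    c=get_calibration("wrist");M=c["tool_from_camera"]
    x,y=u-c["cx"],v-c["cy"];r=np.hypot(x,y);th=r/c["fx"]
    d=np.array([np.sin(th)*x/max(r,1e-9),np.sin(th)*y/max(r,1e-9),np.cos(th)])
    d=s["ee_rot"]@M[:3,:3]@d;o=s["eef_pos"]+s["ee_rot"]@M[:3,3];return o,d
def w_at_z(u,v,s,z):
    o,d=wray(u,v,s);return o+d*(z-o[2])/d[2]
def wcloud(D,s):
    c=get_calibration("wrist");M=c["tool_from_camera"];v,u=np.mgrid[:400,:640]
    x,y=u-c["cx"],v-c["cy"];r=np.hypot(x,y)+1e-9;t=np.tan(np.minimum(r/c["fx"],1.5))
    P=np.stack([D*t*x/r,D*t*y/r,D],-1)@M[:3,:3].T+M[:3,3]
    return P@s["ee_rot"].T+s["eef_pos"]
E
python3 - <<'E'
from h import *
p=cv2.imread("pics/top0.png");D=np.load("pics/top0.npy")
P=cloud("top",D)
# plate: points near z 45
m=(abs(P[...,2]-.045)<.006)&(P[...,1]<.1)&(P[...,1]>-.25)&(P[...,0]>.35)&(P[...,0]<.7)
n,l,st,ce=cv2.connectedComponentsWithStats(m.astype(np.uint8));k=1+st[1:,4].argmax();m=l==k
print(st[k],P[m].mean(0))
cs,_=cv2.findContours(m.astype(np.uint8),0,1);c=max(cs,key=cv2.contourArea)[:,0]
X=np.array([at_z("top",u,v,.045) for u,v in c])
for _ in range(8):
    A=np.c_[2*X[:,:2],np.ones(len(X))];q=np.linalg.lstsq(A,(X[:,:2]**2).sum(1),rcond=None)[0]
    r=np.sqrt(q[2]+q[0]**2+q[1]**2);e=np.hypot(*(X[:,:2]-q[:2]).T)-r;X=X[abs(e)<max(.003,np.std(e))]
print("plate",q[:2],r,len(X))
h=(P[...,2]>.08)&(P[...,2]<.1)&(np.hypot(P[...,0]-q[0],P[...,1]-q[1])<.11)&(P[...,1]>q[1])
print("handle",P[h].mean(0),h.sum())
k=(np.mgrid[:400,:640][0]);u=np.mgrid[:400,:640][1]
w=(abs(u-279)<16)&(abs(k-190)<18)&(P[...,2]>.05)
print("knobgrip",np.median(P[w],0),P[w].mean(0),w.sum(),cv2.fitLine(P[w][:,:2].astype(np.float32),2,0,.01,.01).ravel())
cv2.imwrite("pics/kz.png",cv2.resize(p[160:230,240:340],None,fx=6,fy=6,interpolation=2))
cv2.imwrite("pics/pz.png",cv2.resize(p[110:240,350:480],None,fx=4.5,fy=4.5,interpolation=2))
E
```

```text
[ 367  130   93   93 6458] [ 0.58511158 -0.05950021  0.04505403]
plate [ 0.58616355 -0.06647299] 0.11811998875718098 194
handle [0.5788544  0.0183048  0.08978544] 68
knobgrip [0.53656192 0.27410042 0.0592183 ] [0.53567833 0.27227188 0.08704716] 106 [0.7183473  0.6956846  0.5356783  0.27227187]
```

View pics/kz.png

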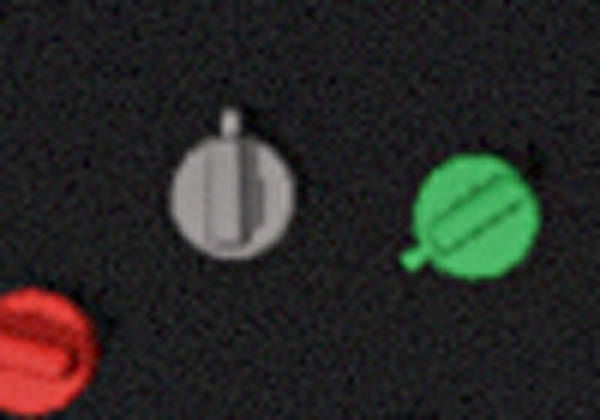

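View pics/pz.png

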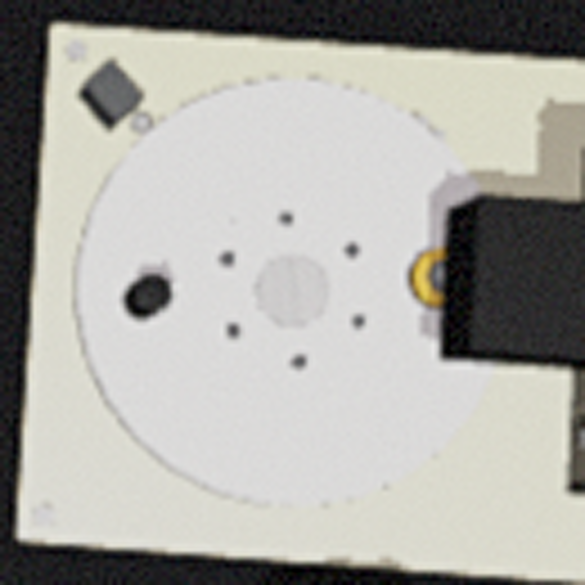

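The grey knob's skirt is at about (278.7,193), with its pointer tip at (278.3,178.3), so it points towards world +x. The handle is clear of other things. Next I'll get the labeller yaw and work out the first move.

```bash
cat >> h.py <<'E'
def rows_for(p,yaw_x,s=None):
    """tool-frame shift/turn (units) to reach TCP p with tool x at world yaw_x deg, pointing down"""
    s=s or get_state();Rc=s["ee_rot"];a=np.radians(yaw_x)
    Rt=np.array([[np.cos(a),np.sin(a),0],[np.sin(a),-np.cos(a),0],[0,0,-1.]])
    rv=np.degrees(R.from_matrix(Rc.T@Rt).as_rotvec())/5;t=Rc.T@(np.array(p)-s["eef_pos"])/.04
    return np.round(rv,2),np.round(t,3)
E
python3 - <<'E'
from h import *
D=np.load("pics/top0.npy");P=cloud("top",D);p=cv2.imread("pics/top0.png")
# base plate: left edge & top edge
m=(p.min(2)>120).astype(np.uint8);m[:, :345]=0;m[:105]=0;m[260:]=0
n,l,st,ce=cv2.connectedComponentsWithStats(m);k=1+st[1:,4].argmax();print(st[k])
cs,_=cv2.findContours((l==k).astype(np.uint8),0,1);c=max(cs,key=cv2.contourArea)[:,0].astype(float)
def fit(sel):
    X=np.array([at_z("top",u,v,.01)[:2] for u,v in c[sel]],np.float32);f=cv2.fitLine(X,cv2.DIST_HUBER,0,.001,.001).ravel();return f,np.degrees(np.arctan2(f[1],f[0]))
print("left",fit((c[:,0]<364)&(c[:,1]>125)&(c[:,1]<222)))
print("top",fit((c[:,0]>370)&(c[:,0]<480)&(c[:,1]<128)))
print("bot",fit((c[:,0]>362)&(c[:,0]<560)&(c[:,1]>228)))
k=at_z("top",278.7,193,.026);t=at_z("top",278.3,178.3,.026);print("knob",k,t,np.degrees(np.arctan2(*(t-k)[1::-1])),np.hypot(*(t-k)[:2]))
print(rows_for((.579,.018,.255),94.9))
E
```

```text
[  354   115   219   131 14857]
left (array([ 0.99830276, -0.05823791,  0.5913714 ,  0.07132906], dtype=float32), np.float32(-3.338675))
top (array([ 0.05763073,  0.998338  ,  0.7347092 , -0.10379862], dtype=float32), np.float32(86.69617))
bot (array([ 0.05869954,  0.9982757 ,  0.43074965, -0.19561589], dtype=float32), np.float32(86.63483))
knob [0.53632227 0.27268431 0.026     ] [0.57392089 0.27446705 0.026     ] 2.7146447319802616 0.0376408607981078
(array([ -0.  ,  -0.  , -14.25]), array([ 13.439, -10.229,   0.032]))
```

```bash
python3 -m handwheel '0 0 -14.25 13.44 -10.23 0 85;0 0 -14.25 13.44 -10.23 0 85;0 0 -14.25 13.44 -10.23 0 85;0 0 -14.25 13.44 -10.23 0 85;0 0 -14.25 13.44 -10.23 0 85;0 0 -14.25 13.44 -10.23 0 85;0 0 -14.25 13.44 -10.23 0 85;0 0 -14.25 13.44 -10.23 0 85;0 0 -14.25 13.44 -10.23 0 85;0 0 -14.25 13.44 -10.23 0 85'; python3 -c "
from h import *
print(rows_for((.579,.018,.16),94.9))"
```

```text
time: 1.28
eef_pos: [0.4538, -0.2064, 0.2567]
ee_rot: [[-0.091, 0.996, 0.001], [0.996, 0.091, -0.001], [-0.001, 0.001, -1.0]]
force: [1.2, -0.8, 0.6]
opening: 0.996
(array([0.01, 0.01, 0.07]), array([5.303, 3.627, 2.417]))
```

```bash
python3 -m handwheel '0 0 0 5.3 3.63 0 60;0 0 0 5.3 3.63 0 60;0 0 0 5.3 3.63 0 60;0 0 0 5.3 3.63 0 60;0 0 0 5.3 3.63 0 60;0 0 0 5.3 3.63 1 60;0 0 0 5.3 3.63 2 60;0 0 0 5.3 3.63 2.5 60;0 0 0 5.3 3.63 2.5 60;0 0 0 5.3 3.63 2.5 60'; python3 - <<'E'
from h import *
s=get_state();p,d=camera("wrist");cv2.imwrite("pics/w1.png",p[:,:,::-1])
print(s["eef_pos"],rows_for((.579,.018,.08),94.9,s))
print(wproj((.579,.018,.09),s))
E
```

```text
time: 2.12
eef_pos: [0.5782, 0.0156, 0.1542]
ee_rot: [[-0.086, 0.996, -0.005], [0.996, 0.086, 0.0], [0.001, -0.005, -1.0]]
force: [0.0, 0.0, 0.1]
opening: 0.698
[0.57818192 0.01564519 0.15422469] (array([-0.06, -0.01,  0.01]), array([0.055, 0.035, 1.856]))
(np.float64(318.2025014530038), np.float64(227.47158251459402))
```

View pics/w1.png

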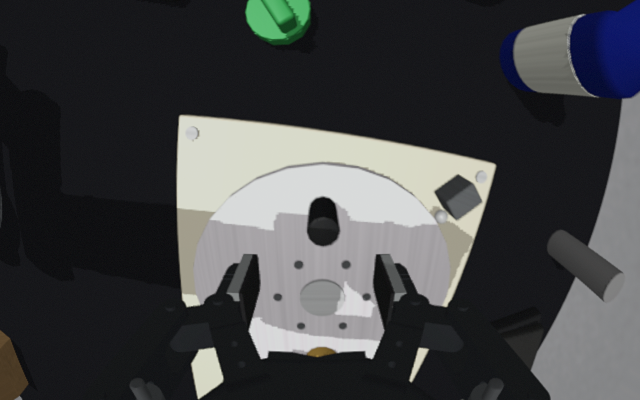

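The handle's top is at about (323,234), 5 px from the predicted spot and between the open fingers. I'll descend and grip it.

```bash
python3 -m handwheel '0 0 0 0.03 0.07 0.9 60;0 0 0 0.03 0.07 1.8 60;0 0 0 0.03 0.07 1.86 60;0 0 0 0.03 0.07 1.86 10;0 0 0 0.03 0.07 1.86 10;0 0 0 0.03 0.07 1.86 10;0 0 0 0.03 0.07 1.86 10;0 0 0 0.03 0.07 1.86 10;0 0 0 0.03 0.07 1.86 10'; python3 - <<'E'
from h import *
s=get_state();print(s["time"],s["eef_pos"],s["opening"],s["force"])
c=np.array([.5862,-.0665]);p0=s["eef_pos"][:2]
for a in range(0,91,5):
    w=R.from_euler('z',a,degrees=True).as_matrix();v=np.r_[p0-c,0]
    t=s["ee_rot"].T@(w@v-v)/.04;print(a,np.round(t,3),end='; ')
E
```

```text
time: 2.92
eef_pos: [0.5848, 0.0162, 0.086]
ee_rot: [[-0.085, 0.996, 0.006], [0.996, 0.085, -0.001], [-0.002, 0.006, -1.0]]
force: [-2.0, -1.2, 7.1]
opening: 0.24
2.9167 [0.58479671 0.01623654 0.08602518] 0.2398734061753303 [-1.98510117 -1.16692481  7.11183689]
0 [0. 0. 0.]; 5 [ 0.004 -0.18  -0.001]; 10 [-0.007 -0.361 -0.002]; 15 [-0.034 -0.539 -0.003]; 20 [-0.076 -0.714 -0.004]; 25 [-0.134 -0.885 -0.005]; 30 [-0.206 -1.051 -0.006]; 35 [-0.292 -1.209 -0.006]; 40 [-0.392 -1.36  -0.007]; 45 [-0.505 -1.501 -0.008]; 50 [-0.629 -1.631 -0.008]; 55 [-0.765 -1.751 -0.009]; 60 [-0.91  -1.858 -0.009]; 65 [-1.064 -1.952 -0.009]; 70 [-1.226 -2.032 -0.009]; 75 [-1.394 -2.098 -0.01 ]; 80 [-1.567 -2.149 -0.01 ]; 85 [-1.744 -2.185 -0.01 ]; 90 [-1.923 -2.205 -0.009];
```

```bash
python3 -m handwheel '0 0 -1 0 -0.18 0 10;0 0 -2 -0.01 -0.36 0 10;0 0 -3 -0.034 -0.54 0 10;0 0 -4 -0.076 -0.714 0 10;0 0 -5 -0.134 -0.885 0 10;0 0 -6 -0.206 -1.05 0 10;0 0 -7 -0.292 -1.21 0 10;0 0 -8 -0.392 -1.36 0 10;0 0 -9 -0.505 -1.5 0 10;0 0 -10 -0.63 -1.63 0 10'; python3 - <<'E'
from h import *
s=get_state();print(s["eef_pos"],s["opening"],s["force"])
c=np.array([.5862,-.0665]);p0=s["eef_pos"][:2];v=p0-c
f=lambda x:np.degrees(np.arctan2(x[1],x[0]));print(f(v),np.hypot(*v),f(s["ee_rot"][:2,0]))
for phi in (150,160,165,170,174,176.66,178,180):
    a=phi-f(v);w=R.from_euler('z',a,degrees=True).as_matrix();v3=np.r_[v,0]
    t=s["ee_rot"].T@(w@v3-v3)/.04;print(phi,round(-a/5,2),np.round(t,3))
E
```

```text
time: 3.75
eef_pos: [0.5228, -0.0162, 0.086]
ee_rot: [[-0.82, 0.573, 0.009], [0.573, 0.82, -0.005], [-0.01, 0.001, -1.0]]
force: [2.7, -6.2, 2.6]
opening: 0.238
[ 0.52277686 -0.01624161  0.08603354] 0.23817375849743333 [ 2.74686872 -6.24867407  2.61361623]
141.60564464704228 0.08092218904517512 145.06650879088676
150 -1.68 [-0.004 -0.296 -0.   ]
160 -3.68 [-0.065 -0.643 -0.   ]
165 -4.68 [-0.118 -0.812  0.   ]
170 -5.68 [-0.185 -0.975  0.   ]
174 -6.48 [-2.490e-01 -1.101e+00  1.000e-03]
176.66 -7.01 [-2.960e-01 -1.182e+00  1.000e-03]
178 -7.28 [-3.210e-01 -1.222e+00  1.000e-03]
180 -7.68 [-0.361 -1.281  0.002]
```

```bash
python3 -m handwheel '0 0 -0.8 0 -0.15 0 10;0 0 -1.7 0 -0.3 0 10;0 0 -2.7 -0.03 -0.47 0 10;0 0 -3.7 -0.065 -0.64 0 10;0 0 -4.7 -0.12 -0.81 0 10;0 0 -5.6 -0.18 -0.96 0 10;0 0 -6.3 -0.235 -1.07 0 10;0 0 -7 -0.3 -1.18 0 10;0 0 -7 -0.3 -1.18 0 10;0 0 -7 -0.3 -1.18 0 10'; python3 - <<'E'
from h import *
s=get_state();print(s["eef_pos"],s["opening"],s["force"])
c=np.array([.5862,-.0665]);p0=s["eef_pos"][:2];v=p0-c
f=lambda x:np.degrees(np.arctan2(x[1],x[0]));print(f(v),np.hypot(*v),f(s["ee_rot"][:2,0]))
p,d=camera("top");cv2.imwrite("pics/top2z.png",cv2.resize(p[110:240,350:480,::-1],None,fx=4.5,fy=4.5,interpolation=2))
p,d=camera("wrist");cv2.imwrite("pics/w2.png",p[:,:,::-1])
E
```

```text
time: 4.58
eef_pos: [0.5061, -0.0621, 0.0861]
ee_rot: [[-1.0, 0.001, 0.01], [0.001, 1.0, -0.006], [-0.01, -0.006, -1.0]]
force: [3.6, -7.1, 3.0]
opening: 0.239
[ 0.5061031  -0.06209446  0.0860919 ] 0.23926567529663187 [ 3.62522388 -7.10369611  2.97154416]
176.85175115710032 0.08021797170284738 179.9589564574259
```

View pics/top2z.png

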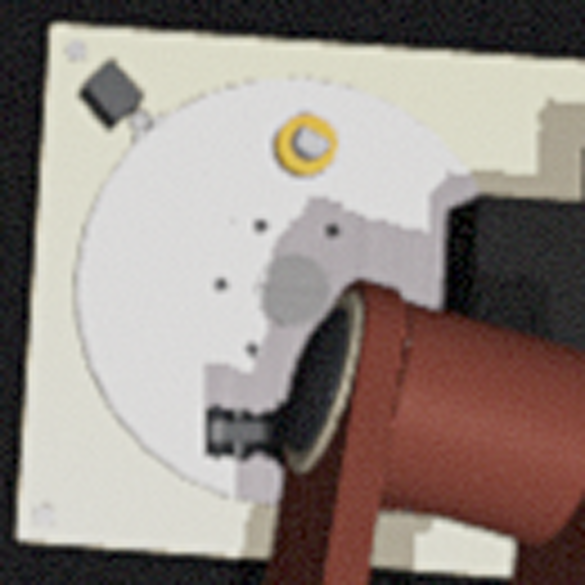

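View pics/w2.png

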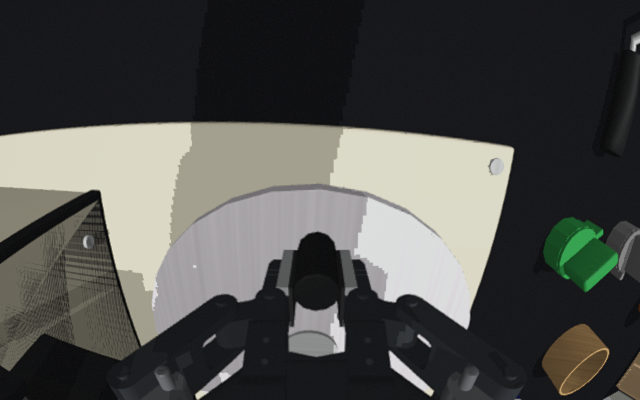

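The top view shows the spindle and collar out of the label head, at about (418,142) in full-image pixels. Now I'll compare that with the detent position.

```bash
python3 - <<'E'
from h import *
p,D=camera("top");cv2.imwrite("pics/top3z.png",cv2.resize(p[128:156,400:436,::-1],None,fx=16,fy=16,interpolation=2))
a=np.radians(-3.34);sp=np.array([.5862+.08*np.cos(a),-.0665+.08*np.sin(a)])
print("expected",sp,proj("top",(*sp,.071)),proj("top",(*sp,.059)))
hsv=cv2.cvtColor(p,cv2.COLOR_RGB2HSV);m=((hsv[...,0]>15)&(hsv[...,0]<32)&(hsv[...,1]>130)).astype(np.uint8)
m[:125]=0;m[160:]=0;m[:,:400]=0;m[:,440:]=0
ys,xs=np.nonzero(m);(cx,cy),r=cv2.minEnclosingCircle(np.c_[xs,ys].astype(np.float32));print(cx,cy,r,len(xs))
q=at_z("top",cx,cy,.059);print(q,np.degrees(np.arctan2(q[1]+.0665,q[0]-.5862)),np.hypot(q[1]+.0665,q[0]-.5862))
E
```

```text
expected [ 0.66606411 -0.07116088] (np.float64(418.5115223791559), np.float64(140.9874398014633)) (np.float64(417.2508536163372), np.float64(141.9421083991128))
417.5 142.0 6.265082359313965 66
[ 0.66592804 -0.07177696  0.059     ] -3.786711101426789 0.07990248544810867
```

View pics/top3z.png

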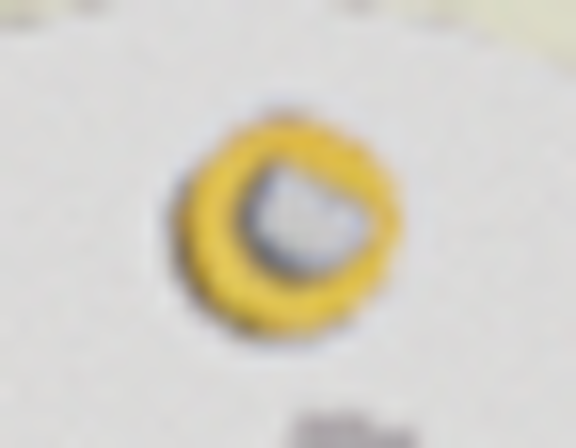

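The spindle reads −3.8° against −3.3° expected, so the plate is in the detent to within measuring error, and the flat faces up-right (about −30° yaw). I'll release the handle, lift, and look at the spindle from above with the wrist camera.

```bash
python3 -m handwheel '0 0 0 0 0 0 50;0 0 0 0 0 0 50;0 0 0 0 0 0 50;0 0 0 0 0 -0.9 50;0 0 0 0 0 -1.9 60;0 0 0 0 0 -2.9 60;0 0 0 -1 0 -3.6 85;0 0 0 -2 0 -3.6 85;0 0 0 -3 -0.05 -3.6 85;0 0 0 -4 -0.2 -3.6 85'; python3 -m handwheel '0 0 0 0 0 0 85;0 0 0 0 0 0 85;0 0 0 0 0 0 85';python3 - <<'E'
from h import *
s=get_state();print(s["time"],s["eef_pos"],s["force"],s["joints"])
p,d=camera("wrist");cv2.imwrite("pics/w3.png",p[:,:,::-1]);np.save("pics/w3.npy",d)
np.save("pics/w3s.npy",np.r_[s["eef_pos"],s["ee_rot"].ravel()])
print(wproj((.666,-.0715,.071),s))
p,d=camera("top");cv2.imwrite("pics/top4z.png",cv2.resize(p[110:240,350:480,::-1],None,fx=4.5,fy=4.5,interpolation=2))
E
```

```text
time: 5.57
eef_pos: [0.6628, -0.0666, 0.2275]
ee_rot: [[-1.0, 0.001, 0.002], [0.001, 1.0, 0.0], [-0.002, 0.0, -1.0]]
force: [-0.6, -0.9, -0.5]
opening: 0.993
time: 5.82
eef_pos: [0.6603, -0.0672, 0.2251]
ee_rot: [[-1.0, 0.002, -0.002], [0.002, 1.0, 0.001], [0.002, 0.001, -1.0]]
force: [-1.0, 0.3, -0.4]
opening: 0.992
5.8167 [ 0.66027271 -0.06716576  0.22506803] [-0.97476666  0.31028293 -0.36626816] [-1.22307572e+01  9.34443709e+00  8.86093807e+01  8.44428532e-03
  8.21608578e+01 -1.02143267e+02]
(np.float64(313.60279502273335), np.float64(198.2483221907493))
```

View pics/w3.png

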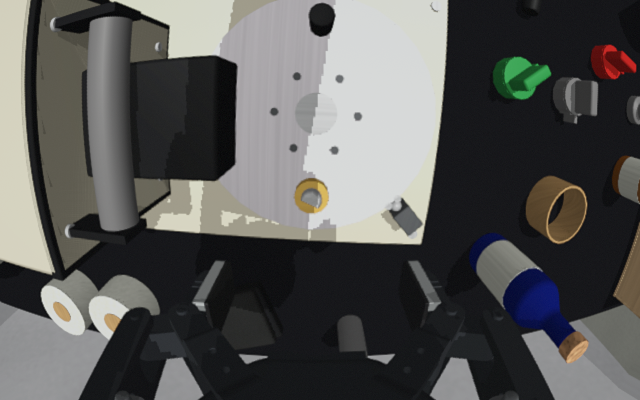

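View pics/top4z.png

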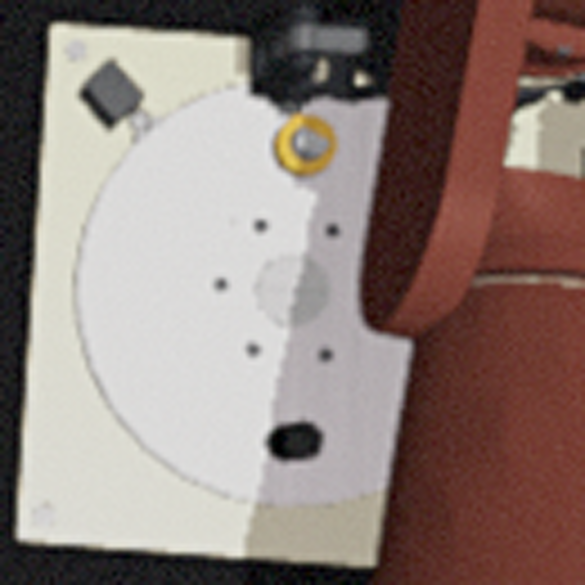

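The wrist view shows the spindle and collar at (312,197), right at the predicted (314,198). I'll zoom in to read the flat.

```bash
python3 - <<'E'
from h import *
p=cv2.imread("pics/w3.png");cv2.imwrite("pics/w3z.png",cv2.resize(p[172:222,287:337],None,fx=12,fy=12,interpolation=2))
E
```

```text
(no output)
```

View pics/w3z.png

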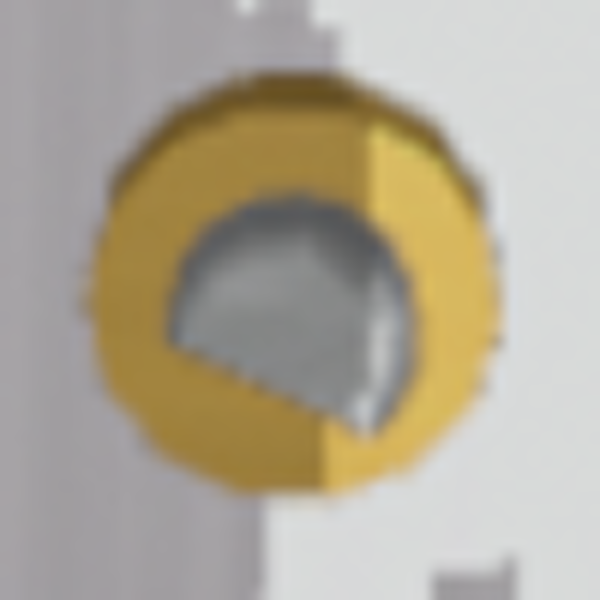

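```bash
python3 - <<'E'
from h import *
a=np.load("pics/w3s.npy");s=dict(eef_pos=a[:3],ee_rot=a[3:].reshape(3,3))
for z in(.068,.071):
    A=w_at_z(287+170/12-.5,172+345/12-.5,s,z);B=w_at_z(287+368/12-.5,172+435/12-.5,s,z)
    e=(B-A)[:2];n=np.array([-e[1],e[0]]);n*=np.sign(n[0]);n/=np.hypot(*n)
    print(A,B,np.hypot(*e),np.degrees(np.arctan2(n[1],n[0])),"axis",(A+B)[:2]/2-.004*n)
p=cv2.imread("pics/w3.png")
hsv=cv2.cvtColor(p,cv2.COLOR_BGR2HSV);m=((hsv[...,0]>15)&(hsv[...,0]<32)&(hsv[...,1]>110)).astype(np.uint8)
m[:172]=0;m[222:]=0;m[:,:287]=0;m[:,337:]=0
# overlay predicted outline
for yaw in(-20,-24,-28):
    q=cv2.resize(p[172:222,287:337],None,fx=12,fy=12,interpolation=2)
    for r,z,c in((.010,.068,(0,0,255)),(.008,.071,(255,0,0)),(.017,.059,(0,255,0))):
        ax=np.array([.6661,-.0716])
        pts=[]
        for t in np.radians(np.arange(0,361,3)):
            l=np.array([r*np.cos(t),r*np.sin(t)])
            if r<.015 and l[0]>.004: l[0]=.004
            y=np.radians(yaw);w=ax+[l[0]*np.cos(y)-l[1]*np.sin(y),l[0]*np.sin(y)+l[1]*np.cos(y)]
            u=wproj((*w,z),s);pts.append([(u[0]-287+.5)*12,(u[1]-172+.5)*12])
        cv2.polylines(q,[np.int32(pts)],True,c,1)
    cv2.imwrite(f"pics/ov{-yaw}.png",q)
E
python3 -c "
import cv2,numpy as np
cv2.imwrite('pics/ov.png',cv2.resize(np.hstack([cv2.imread(f'pics/ov{i}.png') for i in(20,24)]),(800,400)))"
```

```text
[ 0.6689596  -0.08364275  0.068     ] [ 0.67643191 -0.06819214  0.068     ] 0.017162656636851525 -25.809615423065043 axis [ 0.66909477 -0.07417591]
[ 0.66794573 -0.08348388  0.071     ] [ 0.67533635 -0.06820218  0.071     ] 0.016975032054947877 -25.809615423064802 axis [ 0.66804006 -0.0741015 ]
```

View pics/ov.png

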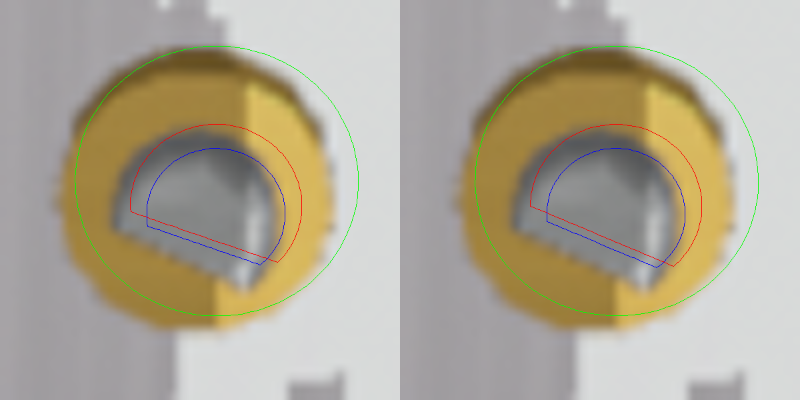

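The flat's normal measures about −26° yaw. The wrist camera shows a roughly 2 mm offset against the top camera, which I'll cancel by measuring the knob and spindle with the same camera. Now I'll move above the grey knob.

```bash
python3 -c "
from h import *
print(rows_for((.536,.273,.2),182.7))"
```

```text
(array([-0.  ,  0.  , -0.56]), array([3.111, 8.5  , 0.662]))
```

```bash
python3 -m handwheel '0 0 -0.56 0.34 0.94 0 60;0 0 -0.56 0.68 1.9 0 45;0 0 -0.56 1.03 2.8 0 45;0 0 -0.56 1.38 3.77 0 45;0 0 -0.56 1.72 4.7 0 45;0 0 -0.56 2.07 5.65 0 45;0 0 -0.56 2.42 6.6 0.2 45;0 0 -0.56 2.76 7.55 0.5 45;0 0 -0.56 3.11 8.5 0.66 45;0 0 -0.56 3.11 8.5 0.66 45'; python3 -m handwheel '0 0 0 0 0 0 45;0 0 0 0 0 0 45'; python3 - <<'E'
from h import *
s=get_state();print(s["eef_pos"])
p,d=camera("wrist");cv2.imwrite("pics/w4.png",p[:,:,::-1])
print(wproj((.536,.2727,.026),s),wproj((.572,.2744,.026),s))
np.save("pics/w4s.npy",np.r_[s["eef_pos"],s["ee_rot"].ravel()])
u,v=map(int,wproj((.536,.2727,.03),s))
cv2.imwrite("pics/w4z.png",cv2.resize(p[v-40:v+40,u-40:u+40,::-1],None,fx=7.5,fy=7.5,interpolation=2));print(u,v)
E
```

```text
time: 6.75
eef_pos: [0.5323, 0.2776, 0.1988]
ee_rot: [[-0.999, -0.054, -0.002], [-0.054, 0.999, 0.002], [0.002, 0.002, -1.0]]
force: [0.1, 0.4, 0.9]
opening: 0.527
time: 6.92
eef_pos: [0.5365, 0.2724, 0.2007]
ee_rot: [[-0.999, -0.048, 0.002], [-0.048, 0.999, 0.0], [-0.002, 0.0, -1.0]]
force: [0.5, 0.2, -0.6]
opening: 0.531
[0.5365432  0.27239244 0.2006621 ]
(np.float64(318.60103704295335), np.float64(185.05871815595768)) (np.float64(318.4453694709398), np.float64(219.12617908651723))
318 186
```

View pics/w4.png

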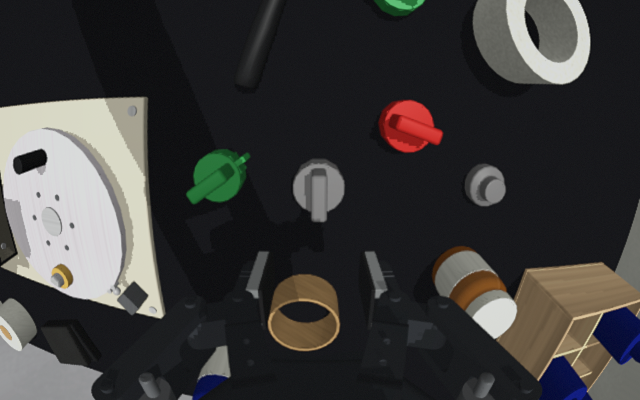

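View pics/w4z.png

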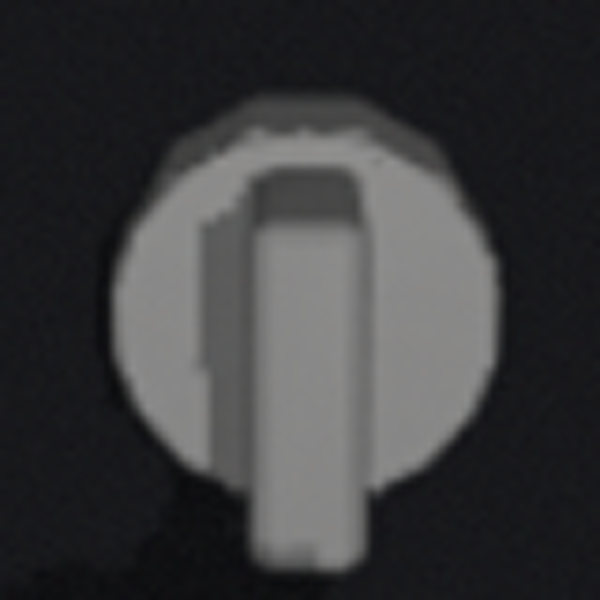

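The grey knob is at about (318,188) with its bar upright in the picture, so the jaws are square to it. I'll descend and grip.

```bash
python3 -m handwheel '0 0 0 0 0 1 45;0 0 0 0 0 2 45;0 0 0 0 0 3 45;0 0 0 0 0 3.5 45;0 0 0 0 0 3.62 45;0 0 0 0 0 3.62 45;0 0 0 0 0 3.62 5;0 0 0 0 0 3.62 5;0 0 0 0 0 3.62 5;0 0 0 0 0 3.62 5'; python3 -m handwheel '0 0 0 0 0 0 5;0 0 0 0 0 0 5'; python3 - <<'E'
from h import *
s=get_state();print(s["eef_pos"],s["opening"])
p,d=camera("wrist");cv2.imwrite("pics/w5.png",p[:,:,::-1])
E
```

```text
time: 7.8
eef_pos: [0.5392, 0.2733, 0.0579]
ee_rot: [[-0.999, -0.047, 0.005], [-0.047, 0.999, 0.002], [-0.005, 0.001, -1.0]]
force: [0.4, -0.2, 5.8]
opening: 0.154
time: 7.97
eef_pos: [0.5392, 0.2733, 0.0579]
ee_rot: [[-0.999, -0.047, 0.005], [-0.047, 0.999, 0.001], [-0.005, 0.001, -1.0]]
force: [-0.1, -1.0, 6.5]
opening: 0.151
[0.53917722 0.27332703 0.05789127] 0.15117162722387692
```

View pics/w5.png

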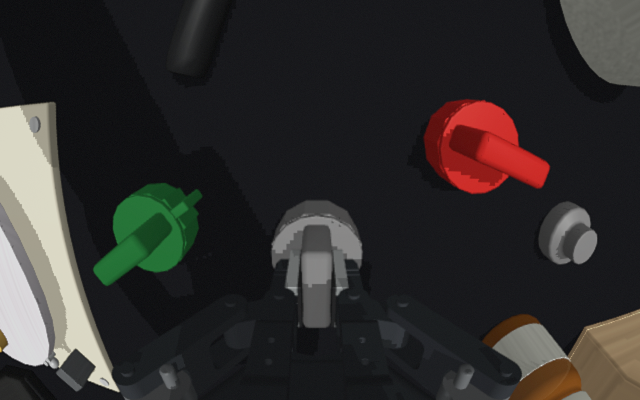

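Gripped: the opening reads about 13 mm and the bar is between the pads. I'll lift and carry the knob to a viewing pose beside the spindle.

```bash
python3 -c "
from h import *
print(at_z('top',323,104,.01),at_z('top',321,80,.21))
s=get_state()
print(rows_for((.712,-.095,.19),154,s),rows_for((.61,.1,.19),168,s))"
```

```text
[0.77273545 0.16276249 0.01      ] [0.76539516 0.17109078 0.21      ]
(array([0.03, 0.06, 5.74]), array([-3.897, -9.399, -3.29 ])) (array([0.02, 0.06, 2.94]), array([-1.581, -4.409, -3.298]))
```

```bash
python3 -m handwheel '0 0 0 0 0 -0.5 5;0 0 0 0 0 -1.3 5;0 0 0 0 0 -2.2 5;0 0 0 0 0 -3.2 5;0 0.05 0.6 -0.3 -0.9 -3.3 5;0 0.05 1.2 -0.6 -1.8 -3.3 5;0 0.05 1.8 -1 -2.75 -3.3 5;0 0.05 2.4 -1.4 -3.7 -3.3 5;0 0.05 3 -1.8 -4.6 -3.3 5;0 0.05 3.6 -2.2 -5.5 -3.3 5'; python3 -c "
from h import *
print(rows_for((.712,-.095,.19),154))"
```

```text
time: 8.85
eef_pos: [0.6355, 0.0554, 0.187]
ee_rot: [[-0.964, 0.266, -0.004], [0.266, 0.964, 0.001], [0.004, -0.001, -1.0]]
force: [0.6, 0.8, -2.1]
opening: 0.151
(array([-0.01, -0.05,  2.11]), array([-2.844, -3.116, -0.086]))
```

```bash
python3 -m handwheel '0 0 0.4 -0.6 -0.65 0 5;0 0 0.9 -1.2 -1.3 0 5;0 0 1.4 -1.8 -1.95 0 5;0 0 1.8 -2.4 -2.6 -0.05 5;0 0 2.1 -2.84 -3.1 -0.05 5;0 0 2.1 -2.84 -3.1 -0.05 5;0 0 2.1 -2.84 -3.1 -0.05 5;0 0 2.1 -2.84 -3.1 -0.05 5'; python3 - <<'E'
from h import *
s=get_state();print(s["eef_pos"],s["opening"],s["force"],s["joints"])
p,d=camera("wrist");cv2.imwrite("pics/w6.png",p[:,:,::-1]);np.save("pics/w6.npy",d)
np.save("pics/w6s.npy",np.r_[s["eef_pos"],s["ee_rot"].ravel()])
print(np.degrees(np.arctan2(s["ee_rot"][1,0],s["ee_rot"][0,0])))
E
```

```text
time: 9.52
eef_pos: [0.7117, -0.0919, 0.1879]
ee_rot: [[-0.9, 0.435, -0.005], [0.435, 0.9, 0.001], [0.005, -0.001, -1.0]]
force: [-0.0, -0.5, -1.9]
opening: 0.157
[ 0.7116525  -0.09192667  0.18792484] 0.15664004468128503 [-0.02058869 -0.4595468  -1.87893924] [-1.32948964e+01  1.79556572e+01  8.21480890e+01 -2.10133985e-03
  8.02078805e+01 -7.75140819e+01]
154.21936446816335
```

View pics/w6.png

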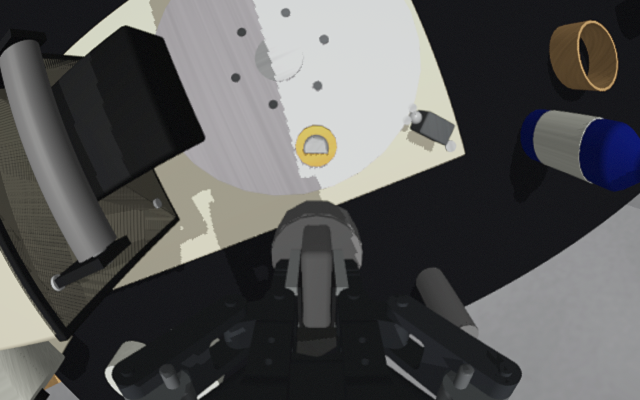

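Spindle and collar are at (316,146) with the flat almost horizontal in the picture, so it is nearly aligned with the bar. The knob skirt is at about (317,240). I'll fit both precisely.

```bash
python3 - <<'E'
from h import *
p=cv2.imread("pics/w6.png")
cv2.imwrite("pics/w6a.png",np.hstack([cv2.resize(p[121:171,291:341],(600,600),interpolation=2)]))
cv2.imwrite("pics/w6b.png",cv2.convertScaleAbs(cv2.resize(p[190:290,262:372],None,fx=6,fy=6,interpolation=2),alpha=2))
E
```

```text
(no output)
```

View pics/w6a.png

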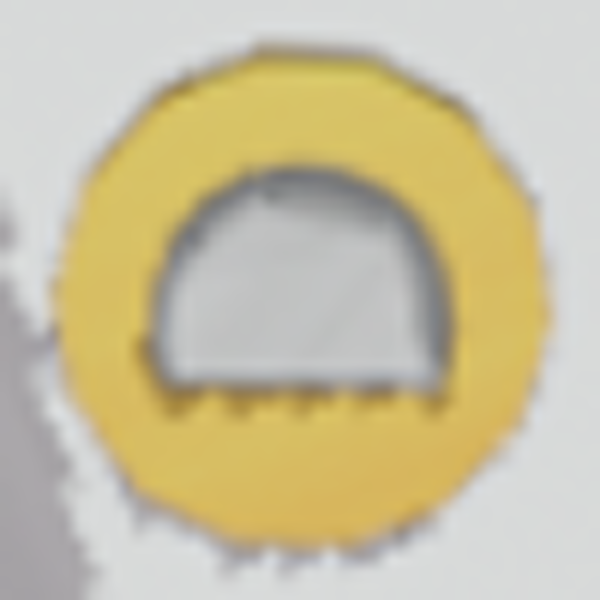

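View pics/w6b.png

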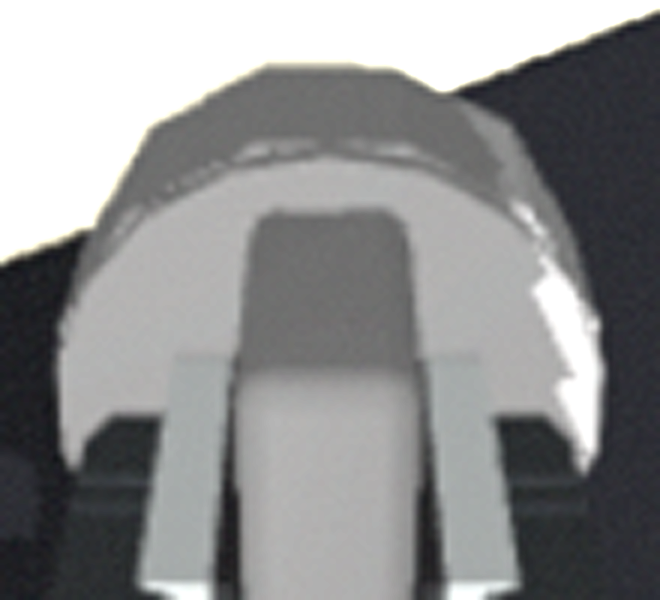

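```bash
cat >> h.py <<'E'
from scipy.optimize import least_squares
def circ(X,r): 
    f=least_squares(lambda q:np.hypot(X[:,0]-q[0],X[:,1]-q[1])-r,X.mean(0)[:2]);return f.x,np.round(f.fun*1e3,2)
def spindle(p,s,win):  # p BGR ; win u0,v0,size
    u0,v0,n=win
    hsv=cv2.cvtColor(p,cv2.COLOR_BGR2HSV);m=((hsv[...,0]>12)&(hsv[...,0]<32)&(hsv[...,1]>90)).astype(np.uint8)
    k=np.zeros_like(m);k[v0:v0+n,u0:u0+n]=m[v0:v0+n,u0:u0+n]
    cs,_=cv2.findContours(k,0,1);c=cv2.convexHull(max(cs,key=cv2.contourArea))[:,0]
    X=np.array([w_at_z(u,v,s,.059)[:2] for u,v in c]);q,e=circ(X,.0167);return q,e
E
python3 - <<'E'
from h import *
p=cv2.imread("pics/w6.png");a=np.load("pics/w6s.npy");s=dict(eef_pos=a[:3],ee_rot=a[3:].reshape(3,3))
q,e=spindle(p,s,(291,121,50));print("collar",q,e)
A=w_at_z(291+155/12-.5,121+385/12-.5,s,.069);B=w_at_z(291+448/12-.5,121+380/12-.5,s,.069)
d=(A-B)[:2];n=np.array([d[1],-d[0]]);n*=np.sign(n[0])/np.hypot(*n);print("flat",np.degrees(np.arctan2(n[1],n[0])),np.hypot(*d),(A+B)[:2]/2-.004*n)
T=lambda P:s["ee_rot"].T@(P-s["eef_pos"])
print("collar in tool",T(np.r_[q,.059]))
st=dict(eef_pos=np.zeros(3),ee_rot=np.eye(3))
def tp(z,pts):
    return np.array([w_at_z(262+x/6-.5,190+y/6-.5,st,z)[:2] for x,y in pts])
print("knob bottom",circ(tp(.0579,[(150,128),(265,66),(395,70),(515,125)]),.025))
print("knob top",circ(tp(.0319,[(70,320),(165,190),(240,160),(325,152),(400,160),(598,325)]),.025))
print("bar back top edge mid",tp(-.0021,[(245,365),(412,370)]),"bar base",tp(.0319,[(250,212),(408,212)]))
a=np.load("pics/w3s.npy");s=dict(eef_pos=a[:3],ee_rot=a[3:].reshape(3,3));print("w3",spindle(cv2.imread("pics/w3.png"),s,(287,172,50)))
E
```

```text
collar [ 0.66884359 -0.07391054] [-0.02 -0.21 -0.15 -0.22 -0.46 -0.58 -0.37 -0.59 -0.48 -0.41 -0.23 -0.23
 -0.27 -0.18  0.02 -0.56 -0.53 -0.51 -0.79 -0.55 -0.52 -0.07 -0.37]
flat -24.69991716828646 0.018849431709703525 [ 0.6685612  -0.07386067]
collar in tool [ 0.04569939 -0.00223939  0.12917178]
knob bottom (array([-0.00033671, -0.00124941]), array([ 0.37, -0.06, -0.6 ,  0.56]))
knob top (array([ 6.24248671e-05, -1.46725596e-03]), array([-0.08,  0.54,  0.16, -0.34, -0.35,  0.37]))
bar back top edge mid [[ 0.02204869 -0.00750741]
 [ 0.02167022  0.00418313]] bar base [[ 0.01906324 -0.00854128]
 [ 0.01908589  0.00526214]]
w3 (array([ 0.66827561, -0.07387492]), array([ 0.95,  0.55,  0.25,  0.36, -0.41, -0.9 , -0.64,  0.12,  0.4 ,
        0.44,  0.53,  0.82,  0.73,  0.2 , -0.27, -0.94, -0.48, -0.26,
        0.18,  0.5 ,  0.93]))
```

Measured with the wrist camera alone, the knob axis is at tool (0, −1.4) mm and the spindle at tool (45.7, −2.2) mm. The yaw error is about 0.5°. I'll move over the spindle and stop with the underside just above the tip.

```bash
python3 -m handwheel '0 -0.06 -0.1 0.4 -0.01 0 5;0 -0.06 -0.1 0.8 -0.02 0 5;0 -0.06 -0.1 1.15 -0.02 0 5;0 -0.06 -0.1 1.15 -0.02 0.4 5;0 -0.06 -0.1 1.15 -0.02 0.8 5;0 -0.06 -0.1 1.15 -0.02 1.15 5;0 -0.06 -0.1 1.15 -0.02 1.25 5;0 -0.06 -0.1 1.15 -0.02 1.25 5;0 -0.06 -0.1 1.15 -0.02 1.25 5;0 -0.06 -0.1 1.15 -0.02 1.25 5'; python3 - <<'E'
from h import *
s=get_state();print(s["eef_pos"],s["opening"],s["force"])
a=np.load("pics/w6s.npy");R0=a[3:].reshape(3,3);print("moved in old tool",R0.T@(s["eef_pos"]-a[:3]))
print(np.degrees(np.arctan2(s["ee_rot"][1,0],s["ee_rot"][0,0])),s["ee_rot"][:,2])
p,d=camera("wrist");cv2.imwrite("pics/w7.png",cv2.resize(p[150:300,230:400,::-1],None,fx=4,fy=4,interpolation=2))
p,d=camera("scene");u,v=map(int,proj("scene",(.669,-.074,.08)))
cv2.imwrite("pics/s7.png",cv2.resize(p[v-45:v+45,u-60:u+60,::-1],None,fx=6,fy=6,interpolation=2))
E
```

```text
time: 10.4
eef_pos: [0.6708, -0.0731, 0.1397]
ee_rot: [[-0.904, 0.427, 0.002], [0.427, 0.904, -0.002], [-0.003, -0.001, -1.0]]
force: [0.1, -0.1, -1.5]
opening: 0.154
[ 0.67084844 -0.07314463  0.1396652 ] 0.15431589423958111 [ 0.14984489 -0.11515614 -1.54152123]
moved in old tool [ 0.04465495 -0.00077546  0.04849808]
154.71555914000584 [ 0.0021582  -0.00215921 -0.99999534]
```

View pics/w7.png

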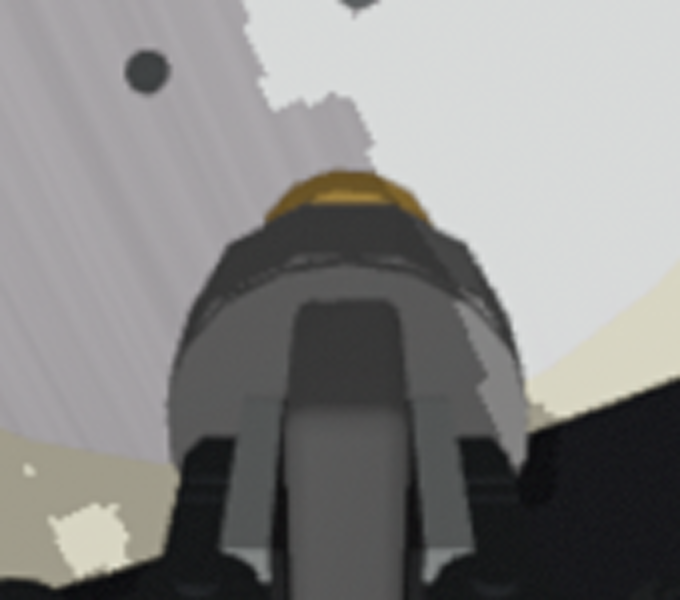

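View pics/s7.png

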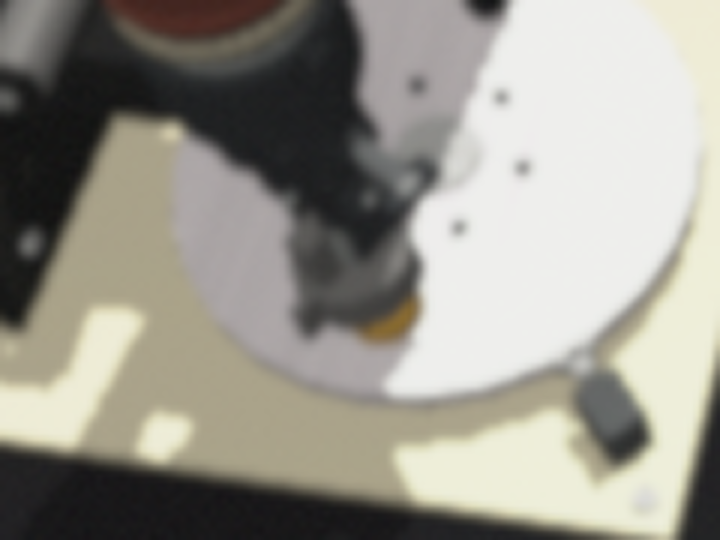

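Laterally the collar and bar centres coincide (both at column 347 in the zoom). The move stopped 1.3 mm short along tool x, so I'll correct that and lower to a partial insertion while watching the force.

```bash
python3 -m handwheel '0 0.04 0 0.03 0 0 5;0 0.04 0 0.033 0 0.12 5;0 0.04 0 0.033 0 0.22 5;0 0.04 0 0.033 0 0.3 5;0 0.04 0 0.033 0 0.36 5;0 0.04 0 0.033 0 0.4 5;0 0.04 0 0.033 0 0.4 5;0 0.04 0 0.033 0 0.4 5'; python3 - <<'E'
from h import *
s=get_state();print(s["eef_pos"],s["opening"],s["force"],s["ft_torque"])
a=np.load("pics/w6s.npy");R0=a[3:].reshape(3,3);print("moved in old tool",R0.T@(s["eef_pos"]-a[:3]),s["ee_rot"][:,2])
p,d=camera("wrist");cv2.imwrite("pics/w8.png",cv2.resize(p[150:300,230:400,::-1],None,fx=4,fy=4,interpolation=2))
E
```

```text
time: 11.17
eef_pos: [0.6689, -0.0726, 0.1222]
ee_rot: [[-0.904, 0.427, -0.003], [0.427, 0.904, -0.0], [0.003, -0.002, -1.0]]
force: [-0.4, 0.2, -2.2]
opening: 0.151
[ 0.66886258 -0.07261235  0.12224154] 0.15064674502621855 [-0.35943017  0.18357036 -2.15207697] [-0.02883284 -0.01274362  0.00527237]
moved in old tool [ 0.04658224 -0.00113874  0.06593265] [-3.12162799e-03 -1.90335343e-04 -9.99995110e-01]
```

View pics/w8.png

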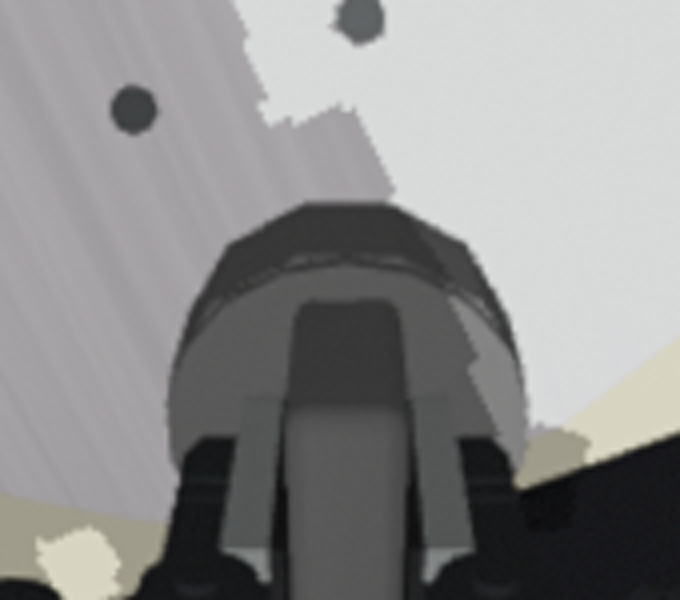

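There is no contact force with the underside 7 mm below the tip, so the knob is on the spindle. Now I'll press it down in steps.

```bash
python3 -m handwheel '0 -0.03 0 0 0 0.08 5;0 -0.03 0 0 0 0.16 5;0 -0.03 0 0 0 0.22 5;0 -0.03 0 0 0 0.27 5;0 -0.03 0 0 0 0.31 5;0 -0.03 0 0 0 0.31 5;0 -0.03 0 0 0 0.31 5'; python3 -c "
from h import *
s=get_state();print(s['eef_pos'],s['force'],s['ft_torque'],s['ee_rot'][:,2])"
```

```text
time: 11.8
eef_pos: [0.6694, -0.0727, 0.111]
ee_rot: [[-0.904, 0.427, 0.001], [0.427, 0.904, -0.002], [-0.001, -0.001, -1.0]]
force: [-1.4, 0.5, 5.4]
opening: 0.152
[ 0.66937827 -0.07269436  0.11096782] [-1.38771351  0.48660913  5.44904435] [ 0.01945326  0.21443078 -0.01399231] [ 7.58364059e-04 -1.65675310e-03 -9.99998340e-01]
```

```bash
python3 -m handwheel '0 0 0 0 0 0.04 5;0 0 0 0 0 0.07 5;0 0 0 0 0 0.07 5;0 0 0 0 0 0.07 5'; python3 -c "
from h import *
s=get_state();print(s['eef_pos'],s['force'],s['ft_torque'],s['ee_rot'][:,2])"
```

```text
time: 12.13
eef_pos: [0.6694, -0.0727, 0.1088]
ee_rot: [[-0.904, 0.427, 0.001], [0.427, 0.904, -0.002], [-0.001, -0.001, -1.0]]
force: [-2.6, 0.9, 7.5]
opening: 0.15
[ 0.66942962 -0.07269601  0.10881732] [-2.57898676  0.86490654  7.51908604] [ 0.09183334  0.45784192 -0.02786715] [ 7.26073762e-04 -1.66522246e-03 -9.99998350e-01]
```

```bash
python3 -m handwheel '0 0 0 0 0 0.04 5;0 0 0 0 0 0.06 5;0 0 0 0 0 0.06 5;0 0 0 0 0 0.06 5'; python3 - <<'E'
from h import *
s=get_state();print(s['eef_pos'],s['force'],s['ft_torque'],s["opening"])
p,d=camera("wrist");cv2.imwrite("pics/w9.png",cv2.resize(p[150:300,230:400,::-1],None,fx=4,fy=4,interpolation=2))
p,d=camera("scene");u,v=map(int,proj("scene",(.669,-.074,.07)))
cv2.imwrite("pics/s9.png",cv2.resize(p[v-45:v+45,u-60:u+60,::-1],None,fx=6,fy=6,interpolation=2))
p,d=camera("top");cv2.imwrite("pics/t9.png",cv2.resize(p[110:240,350:480,::-1],None,fx=4.5,fy=4.5,interpolation=2))
E
```

```text
time: 12.47
eef_pos: [0.6697, -0.0727, 0.1088]
ee_rot: [[-0.904, 0.427, 0.001], [0.427, 0.904, -0.002], [-0.001, -0.001, -1.0]]
force: [-6.7, 0.9, 16.5]
opening: 0.153
[ 0.66965499 -0.07273044  0.10875251] [-6.74266178  0.89327904 16.46140071] [ 2.43860211e-01  1.36187145e+00 -1.05372840e-04] 0.15254442048432534
```

View pics/w9.png

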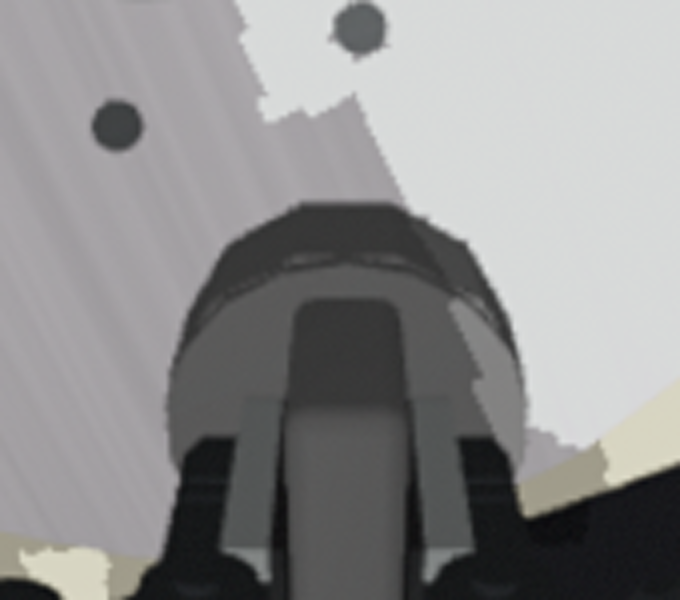

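View pics/s9.png

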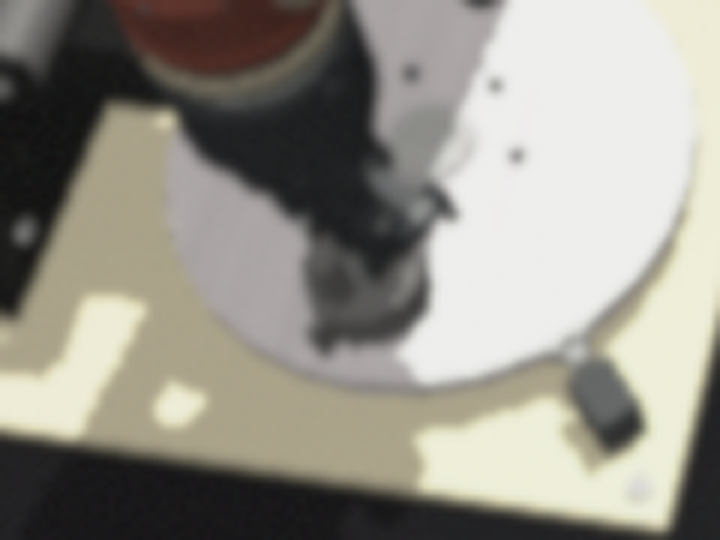

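View pics/t9.png

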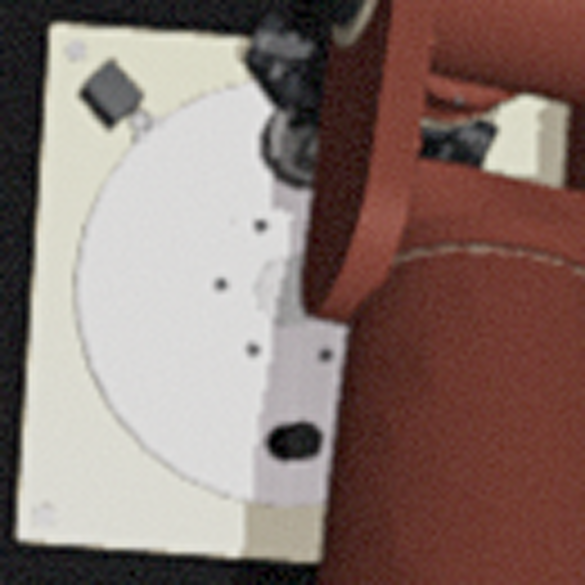

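The force jumped from 7.5 to 16.5 N with no further travel, and TCP z is 0.1088 against 0.109 expected, so the knob is home on the stop. The handle is at (294,441) in the zoom, exactly where it was after release. One last numeric check of the plate angle.

```bash
python3 - <<'E'
from h import *
p,D=camera("top");P=cloud("top",D)
h=(P[...,2]>.084)&(P[...,2]<.096)&(np.hypot(P[...,0]-.502,P[...,1]+.061)<.02)
m=P[h].mean(0);print(m,h.sum(),np.degrees(np.arctan2(m[1]+.0665,m[0]-.5862)),"expect 176.66",np.hypot(m[1]+.0665,m[0]-.5862))
s=get_state();print(s["time"],s["eef_pos"],s["force"],s["opening"],s["ee_rot"][:,2])
E
```

```text
[ 0.50187197 -0.06156222  0.08985387] 68 176.6489018136528 expect 176.66 0.08447247520675916
12.6667 [ 0.66965833 -0.07274794  0.10873829] [-7.59198066  1.49068959 16.80844612] 0.15348440309431777 [ 7.58331086e-04 -1.87478607e-03 -9.99997955e-01]
```

The plate angle checks out (176.65° against 176.66° expected), the knob is on the stop, and the grip and push are steady. I'm handing it in.

```bash
python3 -c "
from workcell import *
print(sign_off())"
```

```text
the job is handed in; nothing more can be done
None
```

I turned the index plate by its handle into the detent, put the grey knob on the spindle with its pointer on the flat's side, and pressed it home. I handed the job in at 12.7 s, still gripping and pressing the knob; no verdict was reported.

**Last checks:**
- **Plate:** the handle direction measured 176.65° against 176.66° expected in the detent. It looked unchanged in the pictures from when I let go of the handle to after the press.
- **Height:** TCP z was 0.1087 m against 0.109 m expected fully home. The last push raised the vertical force from 7.5 to 16.5 N with no further travel, so the collar is on its stop.
- **Pointer:** before insertion the flat measured −24.7° and −25.8° in two wrist views. The knob is held at about −25.3°, with the tool upright to 0.002 rad.
- **Grip:** still closed on the bar, about 13 mm opening.

**What disagreed or I could not check:**
- The wrist and top cameras differed by 2–3 mm on the spindle's position, so I placed the knob using the wrist camera alone.
- My first rough flat reading from the top camera was −30°. I did not use it.
- A sideways force of about 8 N remained at the wrist. It acts mostly towards the plate's axis, so it barely turns the plate.
- The bore, the collar's travel and the pointer could not be seen directly at the end. I judged those from height, force and tool pose.
- I did not measure the bystanders again at the end. None of the moves was planned near enough to touch them, and the pictures showed no contact.

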